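# Unstack a power board and put its spacer on the spacer pile

## Task

Lift the top power board off the stack and set it down flat and component side up in the middle of the empty shallow tray. Then lift off the black spacer plate that was under it and lay it on top of the pile of spare spacers, squarely in line with them, flat. Set both down gently, without letting them drop.

Things in the scene. Friction and masses are not known exactly. Their poses are not given: they have to be found in the camera images.
- board: top power board of the stack: block 90 (x) x 56 (y) x 10 mm, aluminium base with a green circuit board of the same outline on it; small components mid-top rise 6 mm more (inside 22 mm of width). About 150 g. Origin: centre of its underside; x along its length, z up (component side). It rests on the spacer and overhangs it 6 mm along both long sides; grip it across its 56 mm width.
- spacer: black rigid ladder-shaped spacer plate under the top board: 84 (x) x 44 (y) x 10 mm, two windows, about 60 g. Origin: centre of its underside; x along its length, z up. Grip across its 44 mm width. It lies on a second, identical board (56 mm wide), fixed to the desk, whose upper face is 15 mm above the desk and whose components stand inside the spacer's windows.
- spacer_pile: pile of spare spacers on the desk: two black ladder-shaped spacers just like the other, one on the other, 84 (x) x 44 (y) x 20 mm high in all, fixed. Origin: centre of the underside, on the desk; x along its length. The top that receives the spacer is at z = +20 mm in its frame.
- tray: the empty shallow grey plastic tray, 140 (x) x 150 (y) mm outside, walls 3 mm thick and 9 mm high, floor 3 mm thick, fixed to the desk. Origin: centre of its underside, on the desk; x along its 140 mm side. The floor's upper face is at z = +3 mm in its frame.
Not all that is in view belongs to the job. What is shaped like the spacer_pile but purple or white is not meant.

How it is judged:
By the outcome, as a careful person would: the job done as asked, in the order asked, and still so for the second after the job is handed in, with the robot touching nothing.
It also fails if it takes over 58 s, if anything falls off the work surface, if the arm or the gripper's body presses on something with over 40 N, if the wrist force passes 120 N, or if a joint passes its speed limit or range.

## Robot

A 7-joint arm with a two-finger parallel gripper is mounted at the origin on a cart in front of the work surface, level with it; the furniture and walls round the work are solid. World frame = base frame: x ahead of the robot, y to its left, z up, the work surface at z = 0. Lengths are in m, angles in rad, forces in N, time in s.
With the tool pointing down it reaches from about 0.425 to 0.95 m from the base axis. Payload 16.7 kg.
Tool frame: the origin (TCP) lies on the centre line of the jaws, within the pads' length; the fingertips stand 17 mm ahead of it and the grasp point (between the pads) lies 2 mm behind it (tips_ahead is the distance from the TCP to the fingertips, in m); z points along the fingers, y is the line along which they close (so a half turn about z gives the same grasp; the last joint's range is limited). The gripper opens to 94 mm and grips with 3 to 60 N. Pads are 16 mm wide; open, the fingers measure 119 mm over their backs; the gripper's body (75 mm by 177 mm) begins 78 mm behind the grasp point.
Start: joints at [0.978, 0.426, 0.074, 1.606, -0.034, 1.111, -0.067], TCP at [0.29, -0.61, 0.222] pointing down, gripper open.
Joint ranges: [-2.85, 2.85], [-0.5, 2.14], [-1.23, 1.37], [0.21, 2.46], [-1.02, 4.16], [0.16, 2.05], [-2.73, 2.73]. Speed limits (rad/s): [1.89, 1.89, 2.39, 2.39, 3.01, 3.01, 3.01].

## Interface

Orientations are given as a unit quaternion [x, y, z, w].
In Python, from cell import state, capture, sign_off, spot_in, tips_ahead gives the robot as it stands.
- The arm moves only by the tool step_arm, never from a script. Its argument "targets" is a list of rows, each an object with "offset": the shift along the world's x, y, z in cm, a list of three; "roll": the turn about the world's z in rad; "grip": the opening, from 0 (shut) to 1 (fully open). In form: [{"offset": [tx, ty, tz], "roll": roll, "grip": grip}, ...]. A call has exactly 5 rows; each row is the pose to reach, as a shift and turn from the pose commanded when the call began; what a row does not reach only later rows make up. A row lasts 1/12 s, in which the tool goes at most 41.7 mm and 7.16 degrees, less where a joint would pass 70% of its speed; a pose out of reach is approached as far as the arm can. A call with a gripper value outside its range is refused whole. The fingers move at their own pace and stop on an object; "newtons" is the grip in N (left out, the last holds). Time passes only in rows, so rows that repeat a pose let the fingers close, or fill a call up. It gives the time, the measured TCP pose, the force, the opening and the grip force at its end, in the units of the state.
- state(): the state, without advancing time (a new reading comes with each control period).
- capture(name): name is "side" or "top"; returns a dict with "frame" (420x560x3 uint8, red, green, blue), "range_z" (420x560 float32, m along the optical axis (not along the pixel's ray), 0 where there is no reading), "mtx" (3x3 intrinsics, pixels), "R" (3x3) and "t" (3): a world point X has camera coordinates R X + t. Camera axes: x right, y down, z forward; pixel columns grow to the right and rows downward; lengths in m; the calibration is good to about 2 mm. A picture is of the moment at which its call begins.
- sign_off(): hands the job in; it is judged then, once.
Trained networks look in the newest picture that a camera, given by its name, has taken for a name from the list of things; names that differ only in an ending like _2 or _b are one class to them, and where a whole thing is asked for, a point or a joint stands for the part that bears it (a point fixed in the world has none). Each returns a list of dicts, best first, with "conf" (0 to 1); they miss things now and then, are a little off and sometimes report something else, mostly with a low value. They report only what shows in the picture. A call takes as long as a camera call. They do not tell look-alikes from the thing itself.
- spot_in(camera, query): "at" ([x, y, z] in m, in the coordinates of the camera as it stood for that picture, good to about 4 mm: the middle of the surface that is visible of it).
The state is a dict: "clock": time; "qpos": joint angles; "qvel": joint speeds; "joint_efforts": joint torques, N m; "tcp_pos": TCP position; "tcp_rot": TCP orientation; "force": force on the tool from outside, world axes, zero at the start; "torque": the same for the moment, N m; "width": finger opening in m; "gripper_force": force on a finger pad.
Only numpy, scipy, OpenCV 4.12 (cv2) and the standard library are available. Lean on these libraries where they do the work, as an engineer would, in place of code of your own. Each camera call takes 0.05 s, during which the arm holds its last target. There are 200 camera calls.

## Working session

There is one attempt and no reset: what is moved stays moved. The work goes in short steps, Python scripts to look and compute and a tool call to move; the robot and the scene stay as the last step left them, time stands still between calls to the robot, and variables do not carry over. Pictures are saved under pics/ and viewed, at most 10 in all, crops included, and the job is handed in when it is done.

Besides the shell and the picture viewer there is one more tool, called after "Request:" by a JSON object that holds its "fn" and its "kwargs". step_arm: Moves the arm, as the interface text tells. Its arguments: {"type":"object","properties":{"targets":{"type":"array","items":{"type":"object","properties":{"offset":{"type":"array","items":{"type":"number"}},"roll":{"type":"number"},"grip":{"type":"number"}}}},"newtons":{"type":"number"}},"required":["targets"]}

```bash
mkdir -p pics; ls
python3 - <<'E'
from cell import *
import cv2,numpy as np
s=state();print(s)
print(tips_ahead)
for n in("top","side"):
    c=capture(n);cv2.imwrite(f"pics/{n}0.png",c["frame"][...,::-1])
    np.savez(f"{n}0.npz",**c)
    print(n,c["mtx"].tolist(),c["R"].tolist(),c["t"].tolist())
    for q in("board","spacer","spacer_pile","tray"):
        for d in spot_in(n,q):
            p=c["R"].T@(np.array(d["at"])-c["t"]);u=c["mtx"]@d["at"];print(q,round(d["conf"],2),p.round(3),(u[:2]/u[2]).round())
E
```

```text
pics
{'clock': 0.0, 'qpos': array([ 0.97750518,  0.42669561,  0.07381187,  1.6066201 , -0.03409995,
        1.11081042, -0.06706998]), 'qvel': array([-7.11420087e-04,  1.92182932e-03, -9.41790789e-05,  2.10397932e-04,
       -2.45795467e-04,  5.11682909e-04, -4.57152705e-04]), 'joint_efforts': array([-1.08403315e-04, -9.35815930e+01,  3.66693534e+00, -4.54208386e+01,
       -4.87332128e-02,  1.99940748e-02,  1.42592230e-04]), 'tcp_pos': array([ 0.28963282, -0.60922792,  0.22179294]), 'tcp_rot': array([ 9.75478139e-01,  2.20095419e-01, -1.76998836e-04, -6.12701855e-04]), 'force': array([-0.09701093, -0.13212942, -0.83422245]), 'torque': array([-0.04458581,  0.00970505, -0.03297516]), 'gripper_force': 0.0, 'width': 0.09423703867210802}
0.017
top [[466.8960768487186, 0.0, 275.1607739779742], [0.0, 466.8960768487186, 206.47777228067895], [0.0, 0.0, 1.0]] [[0.02191653656449124, -0.9997589094106146, -0.001337340314156252], [-0.9953446885014715, -0.021694154394101172, -0.09390588233456701], [0.09385423004279542, 0.0033892062822206714, -0.9955801809918932]] [-0.007361978383509642, 0.55276443
[... 280 characters left out ...]
.9 [ 0.479  0.191 -0.001] [214. 230.]
side [[416.1622031969419, 0.0, 287.04825634890983], [0.0, 416.1622031969419, 205.97337127711967], [0.0, 0.0, 1.0]] [[-0.9537178748764449, -0.3003967216109693, 0.013565573579451385], [-0.13868484155023247, 0.3993805780950806, -0.9062348859785889], [0.2668121621391061, -0.8661737490168012, -0.42255686794659286]] [0.5022871923749593, 0.10888924677505377, 1.0695780083285833]
board 0.44 [0.623 0.111 0.037] [241. 218.]
spacer_pile 0.95 [0.384 0.369 0.013] [299. 300.]
spacer_pile 0.9 [0.47  0.04  0.016] [302. 222.]
spacer_pile 0.76 [ 0.439 -0.099  0.015] [324. 204.]
spacer_pile 0.65 [ 0.393 -0.371  0.015] [354. 176.]
tray 0.97 [ 0.481  0.198 -0.   ] [281. 255.]
```

View pics/top0.png

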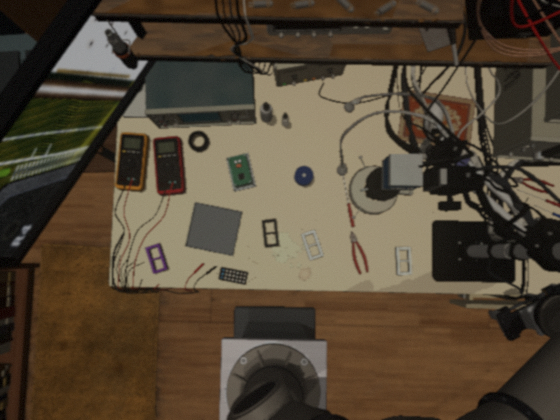

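View pics/side0.png

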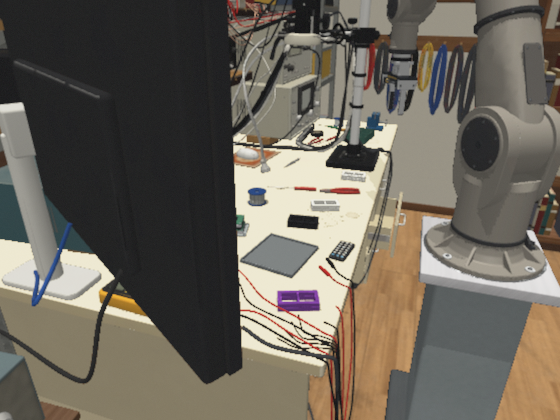

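Run:
```python
import cv2,numpy as np
f=cv2.imread("pics/top0.png")[120:280,130:430]
cv2.imwrite("pics/crop0.png",cv2.resize(f,None,fx=2.6,fy=2.6,interpolation=cv2.INTER_CUBIC))
```

```text
(no output)
```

View pics/crop0.png

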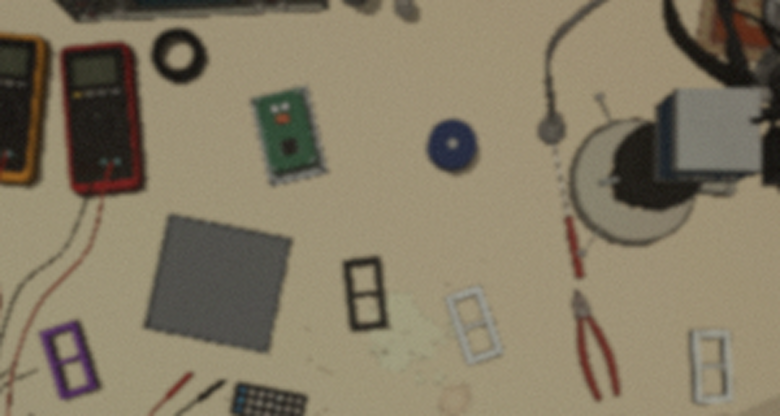

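The candidates for the pile are the black one (271,232), the white ones (312,245) and (403,260), and the purple one (156,259). The crop confirms that only (271,232) is black, so that is the pile. The board is the green plate at (241,171) and the tray is the grey square at (214,229). Next I fit their poses precisely.

```bash
cat > fit.py <<'E'
import cv2,numpy as np
from scipy.optimize import minimize
from cell import *
S=8
def shots(cam,n):
    cs=[capture(cam) for _ in range(n)];c=cs[0]
    c["frame"]=np.mean([k["frame"].astype(np.float32) for k in cs],0)
    c["range_z"]=np.median([k["range_z"] for k in cs],0);return c
def proj(c,P):
    q=(np.asarray(P)@c["R"].T+c["t"])@c["mtx"].T;return q[:,:2]/q[:,2:]
def rect(x,y,a,lx,ly,z,ox=0,oy=0):
    ca,sa=np.cos(a),np.sin(a)
    return [[x+ca*(ox+u*lx/2)-sa*(oy+v*ly/2),y+sa*(ox+u*lx/2)+ca*(oy+v*ly/2),z] for u,v in((-1,-1),(1,-1),(1,1),(-1,1))]
def fill(shape,o,polys):
    m=np.zeros((shape[0]*S,shape[1]*S),np.uint8)
    for p,v in polys:
        p=((p-o+.5)*S-.5)
        cv2.fillPoly(m,[np.round(p*16).astype(np.int32)],v,shift=4)
    return m
def fit(c,kind,x0,n=2,pad=14,z0=0.):
    u=proj(c,[[x0[0],x0[1],.02+z0]])[0].astype(int);r={'tray':42,'board':24,'spacer':22}[kind]
    o=u-r;I=c["frame"][o[1]:o[1]+2*r,o[0]:o[0]+2*r]
    sh=I.shape[:2]
    def masks(p):
        x,y,a=p[:3];L={'tray':(.14,.15,0,.009),'board':(.09,.056,.025,.035),'spacer':(.084,.044,0,.02)}[kind]
        zt=L[3]+z0;zb=L[2]+z0
        T=proj(c,rect(x,y,a,L[0],L[1],zt));B=proj(c,rect(x,y,a,L[0],L[1],zb))
        H=cv2.convexHull(np.vstack([T,B]).astype(np.float32))[:,0]
        polys=[(H,1),(T,2)]
        if kind=='spacer':
            b=p[3];w=(.084-3*b)/2
            for s in(-1,1):polys.append((proj(c,rect(x,y,a,w,.044-2*b,zt-.005,s*(w+b)/2)),3))
        m=fill(sh,o,polys)
        return [cv2.GaussianBlur(cv2.resize((m==k).astype(np.float32),sh[::-1],interpolation=cv2.INTER_AREA),(0,0),.7) for k in range(1,4 if kind=='spacer' else 3)]
    def cost(p):
        M=masks(p);A=np.stack([np.ones(sh)]+M,-1).reshape(-1,len(M)+1);b=I.reshape(-1,3)
        d=b-A@np.linalg.lstsq(A,b,rcond=None)[0]
        return np.mean(np.minimum(np.abs(d),40)**2)
    best=None
    for a in x0[2]:
        p0=[x0[0],x0[1],a]+([.007] if kind=='spacer' else [])
        k=len(p0);sim=np.vstack([p0]+[np.array(p0)+np.eye(k)[i]*[.005,.005,.12,.002][i] for i in range(k)])
        q=minimize(cost,p0,method='Nelder-Mead',options=dict(initial_simplex=sim,xatol=2e-5,fatol=1e-3,maxiter=400))
        if best is None or q.fun<best.fun:best=q
    return best.x,best.fun
E
python3 - <<'E'
from fit import *
c=shots("top",6);s=shots("side",4)
np.savez("top0.npz",**c);np.savez("side0.npz",**s)
for cam,n in((c,'top'),(s,'side')):
    print(n,'pile',fit(cam,'spacer',(.473,.017,[-.2,0,.2])))
    print(n,'tray',fit(cam,'tray',(.479,.191,[-.35,-.15,.15])))
print('board',fit(c,'board',(.658,.11,[-.2,.1,.3])))
# heights from depth
K=c["mtx"]
def hz(x,y,z=.02):
    u,v=proj(c,[[x,y,z]])[0].round().astype(int);d=np.median(c["range_z"][v-1:v+2,u-1:u+2])
    return (c["R"].T@(d*np.linalg.inv(K)@[u,v,1]-c["t"])).round(4)
print(hz(.48,.19),hz(.658,.11),hz(.67,.0,0),hz(.473,.017))
E
```

```text
top pile (array([0.47309911, 0.01850826, 0.13663416, 0.00899014]), np.float64(17.94909241247778))
top tray (array([ 0.48245754,  0.19401871, -0.17705182]), np.float64(82.22567011102554))
side pile (array([ 0.47344921,  0.01953893,  0.14500381, -0.00170044]), np.float64(208.97022951998437))
side tray (array([ 0.48292863,  0.19633681, -0.17821243]), np.float64(484.388263477497))
board (array([0.66022919, 0.11321207, 0.24784274]), np.float64(135.64414921251912))
[0.4809 0.1922 0.0031] [0.6553 0.1082 0.0369] [0.67   0.0016 0.001 ] [0.4718 0.0157 0.0197]
```

Run:
```python
from fit import *
H=np.zeros((20,31))
for n in("top","side"):
    c=np.load(n+"0.npz");z=c["range_z"];v,u=np.nonzero(z>0)
    d=z[v,u];P=np.stack([u*d,v*d,d],1)@np.linalg.inv(c["mtx"]).T
    P=(P-c["t"])@c["R"]
    P=P[(P[:,2]<1.0)]
    i=np.floor((P[:,0]-.2)/.05).astype(int);j=np.floor((.75-P[:,1])/.05).astype(int)
    k=(i>=0)&(i<20)&(j>=0)&(j<31);np.maximum.at(H,(i[k],j[k]),P[k,2])
print("cols y from .75 down by .05 ; cm")
print("      "+" ".join(f"{.725-.05*j:+4.1f}"[-4:] for j in range(31)))
for i in range(19,-1,-1):print(f"{.225+.05*i:.2f} "+" ".join(f"{int(round(h*100)):4d}" for h in H[i]))
```

```text
cols y from .75 down by .05 ; cm
      +0.7 +0.7 +0.6 +0.6 +0.5 +0.5 +0.4 +0.4 +0.3 +0.3 +0.2 +0.2 +0.1 +0.1 +0.0 -0.0 -0.1 -0.1 -0.2 -0.2 -0.3 -0.3 -0.4 -0.4 -0.5 -0.5 -0.6 -0.6 -0.7 -0.7 -0.8
1.18   10    0    0    0    0    0    0    0   19   19   45   45    0    0    0    0    0    0    0    0    0    0    0    0    0    0    0    0    0    0    0
1.12   18    0    0    0    0    0    0   19   19   45   45    0    0    0    0    0    0    0    0    0    0    0    0    0    0    0    0    0    0    0    0
1.08   26    0    0    0    0    0    0   29   45   45    0    0    0    0    0    0    0    0    0    0    0    0    0    0   33    0    0    0    0    0    0
1.03    0    0    0    0    1    1    1   50   45    0    0    0    0    0    3    0    0    0    0    0    0    0    4    4   42    0    2    1   51   57   59
0.97    0    0    0    0    1   35   38   54   39   32   32   32   32   32   39   39   38   38   38   38   38   32   34   34   50   50   51   58   51   26    0
0.93    0    0    0    0    4   38   57   57   53   53   53   53   56   56   54   54   54   54   54   54  
[... 1593 characters left out ...]
    1    1    0    2    2    3   50   58    9    3    3    1
0.38   55   27    0    0    1    3    3    2    2    1    1    1    1    1    0    0    0    2    0    1    1    0    2    2    3    3   59   59   35    3    1
0.33    0   27    0    0    1    2    2    2    2    1    1    1    1    1    0    1    0    0    0    0    0    0   37    0    3   58   59   53   35    4    1
0.28    0    0    0    0    0    1    1    1    0    1    1    0    0    0    0    0    0    0    0    0    0    0    0   68   68   61   55   53   32    1    0
0.23    0    0    0    0    0    0    0    0    0    0    0    0    0    0    0    0    0    0    0    0    0   73   75   74   69   59   58   53    0    0    0
```

Request:
{"fn": "step_arm", "kwargs": {"targets": [{"offset":[-0.8,3.8,-0.4],"roll":-0.04,"grip":1},{"offset":[-1.6,7.6,-0.8],"roll":-0.08,"grip":1},{"offset":[-2.4,11.4,-1.2],"roll":-0.12,"grip":1},{"offset":[-3.2,15.2,-1.6],"roll":-0.16,"grip":1},{"offset":[-4,19,-2],"roll":-0.2,"grip":1}]}}

```text
clock: 1.42
tcp_pos: [0.2492, -0.4178, 0.2022]
tcp_rot: [0.993, 0.121, 0.0, 0.0]
force: [0.7, -1.0, 0.9]
width: 0.0937
gripper_force: 0.0
```

Request:
{"fn": "step_arm", "kwargs": {"targets": [{"offset":[1.8,2.8,0],"roll":0,"grip":1},{"offset":[3.6,5.6,0],"roll":0,"grip":1},{"offset":[5.4,8.4,0],"roll":0,"grip":1},{"offset":[7.2,11.2,0],"roll":0,"grip":1},{"offset":[9,14,0],"roll":0,"grip":1}]}}

```text
clock: 1.83
tcp_pos: [0.3404, -0.2782, 0.2028]
tcp_rot: [0.993, 0.121, 0.0, 0.0]
force: [-0.5, 0.1, -0.6]
width: 0.0937
gripper_force: 0.0
```

Tracking is good, so I carry on around the lamp.

Request:
{"fn": "step_arm", "kwargs": {"targets": [{"offset":[1.4,2.8,0],"roll":0,"grip":1},{"offset":[2.8,5.6,0],"roll":0,"grip":1},{"offset":[4.2,8.4,0],"roll":0,"grip":1},{"offset":[5.6,11.2,0],"roll":0,"grip":1},{"offset":[7,14,0],"roll":0,"grip":1}]}}

```text
clock: 2.25
tcp_pos: [0.4103, -0.1382, 0.2028]
tcp_rot: [0.993, 0.122, 0.0, 0.0]
force: [0.6, -0.4, 0.3]
width: 0.0939
gripper_force: 0.0
```

Request:
{"fn": "step_arm", "kwargs": {"targets": [{"offset":[1,2.8,0],"roll":0,"grip":1},{"offset":[2,5.6,0],"roll":0,"grip":1},{"offset":[3,8.4,0],"roll":0,"grip":1},{"offset":[4,11.2,0],"roll":0,"grip":1},{"offset":[5,14,0],"roll":0,"grip":1}]}}

```text
clock: 2.67
tcp_pos: [0.4601, 0.0019, 0.2027]
tcp_rot: [0.993, 0.122, 0.0, 0.0]
force: [0.6, -0.1, -0.0]
width: 0.094
gripper_force: 0.0
```

Request:
{"fn": "step_arm", "kwargs": {"targets": [{"offset":[2,1.8,0],"roll":0,"grip":1},{"offset":[4,3.6,0],"roll":0,"grip":1},{"offset":[6,5.4,0],"roll":0,"grip":1},{"offset":[8,7.2,0],"roll":0,"grip":1},{"offset":[10,9,0],"roll":0,"grip":1}]}}

```text
clock: 3.08
tcp_pos: [0.5607, 0.0913, 0.2025]
tcp_rot: [0.993, 0.121, 0.0, 0.0]
force: [-0.1, -0.7, -0.2]
width: 0.0939
gripper_force: 0.0
```

Request:
{"fn": "step_arm", "kwargs": {"targets": [{"offset":[2,0.5,-1],"roll":0,"grip":1},{"offset":[4,1,-2],"roll":0,"grip":1},{"offset":[6,1.5,-3],"roll":0,"grip":1},{"offset":[8,2,-4],"roll":0,"grip":1},{"offset":[10,2.3,-5],"roll":0,"grip":1}]}}

```text
clock: 3.5
tcp_pos: [0.6607, 0.114, 0.1519]
tcp_rot: [0.993, 0.122, 0.0, -0.0]
force: [0.1, 0.5, 0.3]
width: 0.0939
gripper_force: 0.0
```

Run:
```python
from fit import *
c=dict(np.load("top0.npz"));f=c["frame"]
for z,name in((.035,'green'),):
    g=(f[...,1]-np.maximum(f[...,0],f[...,2]))[140:205,210:275]
    G=cv2.resize(g,None,fx=8,fy=8,interpolation=cv2.INTER_CUBIC)
    m=(G>G.max()*.4).astype(np.uint8)
    cs=max(cv2.findContours(m,0,2)[0],key=cv2.contourArea)
    q=cv2.boxPoints(cv2.minAreaRect(cs));q=(q+.5)/8-.5+[210,140]
    d=np.c_[q,np.ones(4)]@np.linalg.inv(c["mtx"]).T@c["R"];o=-c["R"].T@c["t"]
    P=o+d*((z-o[2])/d[:,2])[:,None]
    print(P.round(4),P.mean(0).round(4),[np.linalg.norm(P[i]-P[i-1]).round(4) for i in range(4)])
```

```text
[[0.6989 0.1558 0.035 ]
 [0.7134 0.0996 0.035 ]
 [0.6248 0.0767 0.035 ]
 [0.6104 0.1327 0.035 ]] [0.6619 0.1162 0.035 ] [np.float64(0.0915), np.float64(0.0581), np.float64(0.0915), np.float64(0.0578)]
```

Request:
{"fn": "step_arm", "kwargs": {"targets": [{"offset":[0,0.1,-2],"roll":0.005,"grip":1},{"offset":[0,0.1,-4],"roll":0.005,"grip":1},{"offset":[0,0.1,-6],"roll":0.005,"grip":1},{"offset":[0,0.1,-8],"roll":0.005,"grip":1},{"offset":[0,0.1,-9],"roll":0.005,"grip":1}]}}

```text
clock: 3.92
tcp_pos: [0.6587, 0.1141, 0.06]
tcp_rot: [0.992, 0.124, -0.001, 0.0]
force: [0.1, -0.2, 0.1]
width: 0.0943
gripper_force: 0.0
```

Request:
{"fn": "step_arm", "kwargs": {"targets": [{"offset":[0,0,-0.6],"roll":0,"grip":1},{"offset":[0,0,-1.2],"roll":0,"grip":1},{"offset":[0,0,-1.8],"roll":0,"grip":1},{"offset":[0,0,-1.8],"roll":0,"grip":0.75},{"offset":[0,0,-1.8],"roll":0,"grip":0.68}], "newtons": 15}}

```text
clock: 4.33
tcp_pos: [0.66, 0.1145, 0.0449]
tcp_rot: [0.992, 0.124, 0.0, -0.0]
force: [-0.2, -0.2, 0.5]
width: 0.0838
gripper_force: 0.0
```

Request:
{"fn": "step_arm", "kwargs": {"targets": [{"offset":[0,0,0],"roll":0,"grip":0.64},{"offset":[0,0,0],"roll":0,"grip":0.6},{"offset":[0,0,0],"roll":0,"grip":0.57},{"offset":[0,0,0],"roll":0,"grip":0.5},{"offset":[0,0,0],"roll":0,"grip":0.5}], "newtons": 15}}

```text
clock: 4.75
tcp_pos: [0.6599, 0.1146, 0.0448]
tcp_rot: [0.992, 0.124, 0.0, -0.0]
force: [-0.6, -0.4, 3.6]
width: 0.0556
gripper_force: 15.0
```

Request:
{"fn": "step_arm", "kwargs": {"targets": [{"offset":[0,0,0],"roll":0,"grip":0.5},{"offset":[0,0,0.3],"roll":0,"grip":0.5},{"offset":[0,0,1],"roll":0,"grip":0.5},{"offset":[0,0,2],"roll":0,"grip":0.5},{"offset":[0,0,3],"roll":0,"grip":0.5}], "newtons": 20}}

```text
clock: 5.17
tcp_pos: [0.6597, 0.1144, 0.0754]
tcp_rot: [0.992, 0.124, -0.0, -0.0]
force: [-0.4, 0.5, -1.7]
width: 0.0558
gripper_force: 20.0
```

Request:
{"fn": "step_arm", "kwargs": {"targets": [{"offset":[0,0,2],"roll":0,"grip":0.5},{"offset":[0,0,4],"roll":0,"grip":0.5},{"offset":[0,0,5],"roll":0,"grip":0.5},{"offset":[0,0,6],"roll":0,"grip":0.5},{"offset":[0,0,6],"roll":0,"grip":0.5}]}}

```text
clock: 5.58
tcp_pos: [0.6607, 0.1146, 0.1368]
tcp_rot: [0.992, 0.124, 0.001, -0.0]
force: [1.1, -0.1, -2.8]
width: 0.056
gripper_force: 20.0
```

Request:
{"fn": "step_arm", "kwargs": {"targets": [{"offset":[-3.5,1.5,0],"roll":-0.08,"grip":0.5},{"offset":[-7,3,0],"roll":-0.16,"grip":0.5},{"offset":[-10.5,4.8,0],"roll":-0.24,"grip":0.5},{"offset":[-14,6.4,0],"roll":-0.32,"grip":0.5},{"offset":[-17.4,7.9,0],"roll":-0.42,"grip":0.5}]}}

```text
clock: 6.0
tcp_pos: [0.4835, 0.1937, 0.1337]
tcp_rot: [0.996, -0.087, -0.0, 0.0]
force: [-0.5, 1.8, -1.3]
width: 0.0558
gripper_force: 20.0
```

Run:
```python
from fit import *
s=state();print(s["clock"],s["tcp_pos"],s["tcp_rot"],s["width"],s["force"])
c=shots("top",4);np.savez("top1.npz",**c);w=shots("side",2);np.savez("side1.npz",**w)
a=c["frame"][120:280,130:330];b=w["frame"][130:310,180:400]
a=cv2.resize(a,None,fx=2,fy=2);b=cv2.resize(b,None,fx=1.77,fy=320/180)
cv2.imwrite("pics/held1.png",np.hstack([a,b])[...,::-1])
print('held tray?',[ (d["conf"],(c["R"].T@(np.array(d["at"])-c["t"])).round(4)) for d in spot_in("top","spacer")])
```

```text
6.0 [0.48350857 0.19373837 0.13366765] [ 9.96182569e-01 -8.72928041e-02 -4.79919820e-04  1.56488406e-04] 0.05583286109837311 [-0.4882036   1.75665697 -1.32679915]
held tray? [(0.46, array([0.6623, 0.1132, 0.0243]))][ WARN:0@6.490] global loadsave.cpp:1063 imwrite_ Unsupported depth image for selected encoder is fallbacked to CV_8U.
```

View pics/held1.png

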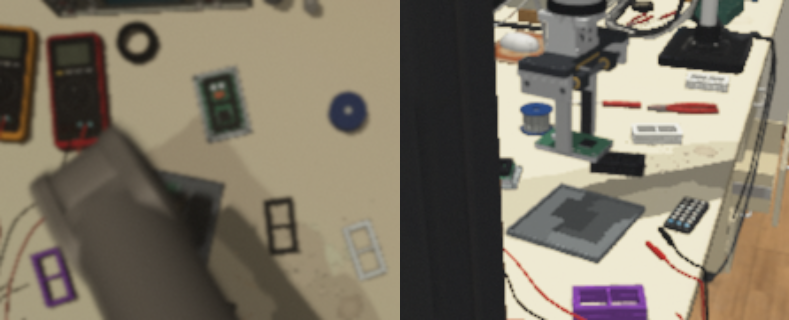

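Request:
{"fn": "step_arm", "kwargs": {"targets": [{"offset":[0,0,-2],"roll":0,"grip":0.5},{"offset":[0,0,-4],"roll":0,"grip":0.5},{"offset":[0,0,-6],"roll":0,"grip":0.5},{"offset":[0,0,-8],"roll":0,"grip":0.5},{"offset":[0,0,-9],"roll":0,"grip":0.5}]}}

```text
clock: 6.77
tcp_pos: [0.4855, 0.1923, 0.042]
tcp_rot: [0.996, -0.086, -0.001, 0.001]
force: [0.1, 0.0, -2.6]
width: 0.0556
gripper_force: 20.0
```

Request:
{"fn": "step_arm", "kwargs": {"targets": [{"offset":[0,0,-0.6],"roll":0,"grip":0.5},{"offset":[0,0,-1.2],"roll":0,"grip":0.5},{"offset":[0,0,-1.6],"roll":0,"grip":0.5},{"offset":[0,0,-1.7],"roll":0,"grip":0.5},{"offset":[0,0,-1.7],"roll":0,"grip":0.5}]}}

```text
clock: 7.18
tcp_pos: [0.4861, 0.1935, 0.0278]
tcp_rot: [0.996, -0.086, 0.0, -0.0]
force: [-0.0, -0.4, -2.0]
width: 0.0556
gripper_force: 20.0
```

Request:
{"fn": "step_arm", "kwargs": {"targets": [{"offset":[0,0,-0.1],"roll":0,"grip":0.5},{"offset":[0,0,-0.2],"roll":0,"grip":0.5},{"offset":[0,0,-0.3],"roll":0,"grip":0.5},{"offset":[0,0,-0.3],"roll":0,"grip":0.5},{"offset":[0,0,-0.3],"roll":0,"grip":0.5}]}}

```text
clock: 7.6
tcp_pos: [0.4858, 0.1934, 0.0246]
tcp_rot: [0.996, -0.086, 0.0, -0.0]
force: [-0.4, 0.6, -2.5]
width: 0.0556
gripper_force: 20.0
```

Request:
{"fn": "step_arm", "kwargs": {"targets": [{"offset":[-0.4,0.15,0],"roll":0,"grip":0.5},{"offset":[-0.4,0.15,0],"roll":0,"grip":0.5},{"offset":[-0.4,0.15,-0.05],"roll":0,"grip":0.5},{"offset":[-0.4,0.15,-0.1],"roll":0,"grip":0.5},{"offset":[-0.4,0.15,-0.1],"roll":0,"grip":0.5}]}}

```text
clock: 8.02
tcp_pos: [0.4818, 0.1949, 0.0234]
tcp_rot: [0.996, -0.086, -0.0, -0.0]
force: [0.3, -0.3, -2.2]
width: 0.0555
gripper_force: 20.0
```

Request:
{"fn": "step_arm", "kwargs": {"targets": [{"offset":[0,0,0],"roll":0,"grip":0.5},{"offset":[0,0,-0.04],"roll":0,"grip":0.5},{"offset":[0,0,-0.08],"roll":0,"grip":0.5},{"offset":[0,0,-0.08],"roll":0,"grip":0.5},{"offset":[0,0,-0.08],"roll":0,"grip":0.5}]}}

```text
clock: 8.43
tcp_pos: [0.4819, 0.1949, 0.0228]
tcp_rot: [0.996, -0.086, 0.0, -0.0]
force: [-1.2, -0.1, 2.2]
width: 0.0559
gripper_force: 20.0
```

Contact is made, so I release and rise.

Request:
{"fn": "step_arm", "kwargs": {"targets": [{"offset":[0,0,0],"roll":0,"grip":0.5},{"offset":[0,0,0],"roll":0,"grip":0.62},{"offset":[0,0,0],"roll":0,"grip":0.7},{"offset":[0,0,0],"roll":0,"grip":0.78},{"offset":[0,0,0],"roll":0,"grip":0.8}], "newtons": 8}}

```text
clock: 8.85
tcp_pos: [0.4818, 0.1949, 0.0227]
tcp_rot: [0.996, -0.086, 0.0, -0.0]
force: [0.8, -0.8, -0.7]
width: 0.0737
gripper_force: 0.0
```

Request:
{"fn": "step_arm", "kwargs": {"targets": [{"offset":[0,0,0.5],"roll":0,"grip":0.8},{"offset":[0,0,2],"roll":0,"grip":0.8},{"offset":[0,0,5],"roll":0,"grip":0.8},{"offset":[0,0,8],"roll":0,"grip":0.8},{"offset":[0,0,10],"roll":0,"grip":0.8}]}}

```text
clock: 9.27
tcp_pos: [0.4822, 0.1953, 0.1254]
tcp_rot: [0.996, -0.085, 0.001, -0.001]
force: [1.3, -0.8, 0.2]
width: 0.0753
gripper_force: 0.0
```

Request:
{"fn": "step_arm", "kwargs": {"targets": [{"offset":[2,-3.5,0],"roll":0.1,"grip":0.8},{"offset":[3,-7,0],"roll":0.2,"grip":0.8},{"offset":[3,-10.5,0],"roll":0.3,"grip":0.8},{"offset":[3,-14,0],"roll":0.4,"grip":0.8},{"offset":[3,-18,0],"roll":0.42,"grip":0.8}]}}

```text
clock: 9.68
tcp_pos: [0.5117, 0.0141, 0.1231]
tcp_rot: [0.992, 0.128, 0.0, -0.0]
force: [0.6, 0.1, 0.5]
width: 0.0753
gripper_force: 0.0
```

```bash
python3 - <<'E' 2>/dev/null
from fit import *
c=shots("top",4);np.savez("top2.npz",**c)
cv2.imwrite("pics/after1.png",cv2.resize(c["frame"][120:280,130:330],None,fx=3,fy=3,interpolation=2)[...,::-1])
for z0 in(-.022,):print('board',fit(c,'board',(.482,.194,[-.3,-.17,0]),z0=z0))
# the spacer: z 15..25
print('spacer',fit(c,'spacer',(.662,.115,[.15,.25]),z0=.005))
E
```

```text
board (array([ 0.48468704,  0.19233292, -0.15188446]), np.float64(239.73225055850924))
spacer (array([0.66096907, 0.1151897 , 0.21925424, 0.00665997]), np.float64(446.83537629646435))
```

View pics/after1.png

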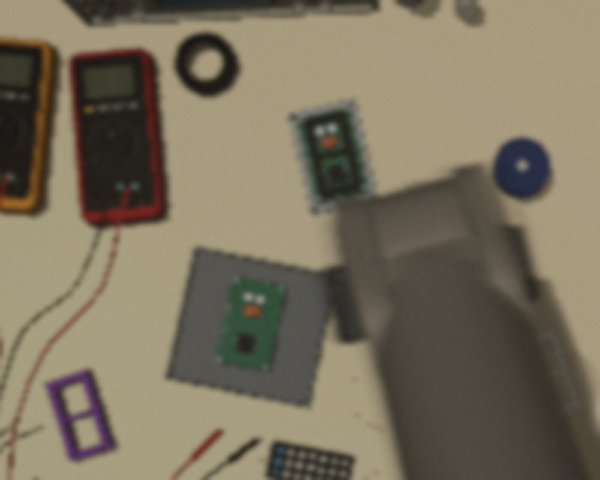

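The board sits in the middle of the tray, aligned with it. Crop (252,322) is the board and (334,158) is the spacer on the lower board. Next I measure the spacer and use the released board to calibrate camera against TCP.

```bash
cat > mask.py <<'E'
from fit import *
def mrect(c,W,z,x0,r,thr):
    u,v=proj(c,[[x0[0],x0[1],z]])[0].astype(int);g=W[v-r:v+r,u-r:u+r].astype(np.float32)
    G=cv2.resize(g,None,fx=8,fy=8,interpolation=cv2.INTER_CUBIC)
    m=cv2.morphologyEx((G>thr).astype(np.uint8),cv2.MORPH_OPEN,np.ones((9,9)))
    n,l,st,_=cv2.connectedComponentsWithStats(m);k=1+np.argmax(st[1:,4])
    q=cv2.boxPoints(cv2.minAreaRect(np.argwhere(l==k)[:,::-1].astype(np.float32)))
    q=(q+.5)/8-.5+[u-r,v-r]
    d=np.c_[q,np.ones(4)]@np.linalg.inv(c["mtx"]).T@c["R"];o=-c["R"].T@c["t"]
    P=o+d*((z-o[2])/d[:,2])[:,None];e=[P[i]-P[i-1] for i in range(4)]
    L=max(e,key=np.linalg.norm);a=np.arctan(L[1]/L[0])
    return P.mean(0).round(4)[:2],a.round(3),sorted(round(float(np.linalg.norm(x)),4) for x in e)[1:3]
green=lambda f:f[...,1]-np.maximum(f[...,0],f[...,2])
dark=lambda f:255-f.max(-1)
E
python3 - <<'E'
from mask import *
c0=dict(np.load("top0.npz"));c=dict(np.load("top2.npz"))
for t in(8,12,16):print('board',mrect(c,green(c["frame"]),.013,(.483,.195),22,t))
u,v=proj(c,[[.662,.115,.025]])[0].astype(int);print(c["frame"].max(-1)[v,u-14:u+15].astype(int))
for t in(170,185,200):print('spacer',mrect(c,dark(c["frame"]),.025,(.662,.115),20,t))
u,v=proj(c0,[[.473,.018,.02]])[0].astype(int);print(c0["frame"].max(-1)[v+6,u-14:u+15].astype(int))
for t in(140,155,170,185):print('pile',mrect(c0,dark(c0["frame"]),.02,(.473,.018),22,t))
E
```

```text
board (array([0.4854, 0.1942]), np.float64(-0.168), [0.0594, 0.0924])
board (array([0.4854, 0.1941]), np.float64(-0.167), [0.0574, 0.0902])
board (array([0.4855, 0.1938]), np.float64(-0.164), [0.055, 0.0879])
[167 164 152 131 116  98  77  55  41  44  56  62  57  53  52  52  50  47
  39  38  38  44  61  76  94 116 136 155 164]
spacer (array([0.647 , 0.1065]), np.float64(0.465), [0.0673, 0.1234])
spacer (array([0.6568, 0.1125]), np.float64(0.251), [0.0499, 0.0934])
spacer (array([0.6583, 0.1131]), np.float64(0.25), [0.0449, 0.0876])
[157 158 157 156 158 158 148 118  72  52  81 122 149 157 157 156 150 145
 138 108  66  66 110 145 158 158 159 159 159]
pile (array([0.4728, 0.0185]), np.float64(0.132), [0.048, 0.0875])
pile (array([0.4728, 0.0185]), np.float64(0.131), [0.0456, 0.0859])
pile (array([0.4728, 0.0187]), np.float64(0.13), [0.0435, 0.0838])
pile (array([0.4728, 0.0187]), np.float64(0.129), [0.0414, 0.0816])
```

Run:
```python
from mask import *
c=dict(np.load("top2.npz"))
u=proj(c,[[.661,.115,.02]])[0].astype(int);r=20;o=u-r-[3,3];sh=(2*r,2*r)
I=c["frame"][o[1]:o[1]+2*r,o[0]:o[0]+2*r]
def masks(p,b=.009):
    f=[]
    hull=lambda A,B:cv2.convexHull(np.vstack([A,B]).astype(np.float32))[:,0]
    T=proj(c,rect(*p[3:],.09,.056,.015));B=proj(c,rect(*p[3:],.09,.056,.005))
    t=proj(c,rect(*p[:3],.084,.044,.025));s=proj(c,rect(*p[:3],.084,.044,.015))
    P=[(hull(T,B),1),(T,2),(hull(t,s),3),(t,4)];w=(.084-3*b)/2
    for k in(-1,1):P.append((proj(c,rect(*p[:3],w,.044-2*b,.02,k*(w+b)/2)),5))
    m=fill(sh,o,P)
    return [cv2.GaussianBlur(cv2.resize((m==k).astype(np.float32),sh,interpolation=cv2.INTER_AREA),(0,0),.7) for k in(1,2,3,4,5)]
def cost(p):
    A=np.stack([np.ones(sh)]+masks(p),-1).reshape(-1,6);b=I.reshape(-1,3)
    d=b-A@np.linalg.lstsq(A,b,rcond=None)[0];return np.mean(np.minimum(np.abs(d),30)**2)
for p0 in([.661,.115,.25,.661,.115,.25],[.658,.113,.24,.662,.116,.26]):
    p0=np.array(p0);q=minimize(cost,p0,method='Nelder-Mead',options=dict(initial_simplex=np.vstack([p0,p0+np.diag([.004,.004,.06]*2)]),maxiter=1500,maxfev=1500,xatol=2e-5,fatol=1e-3));print(q.x.round(4),q.fun)
print(state()["tcp_pos"],state()["tcp_rot"])
```

```text
[0.6642 0.1147 0.2537 0.6588 0.1143 0.2498] 133.92743643958062
[0.6629 0.1149 0.2641 0.6583 0.1135 0.2402] 133.64335027722643
[0.51183367 0.01389462 0.12300759] [9.92465837e-01 1.22521585e-01 1.50893266e-04 1.04211891e-05]
```

Request:
{"fn": "step_arm", "kwargs": {"targets": [{"offset":[3,2,0],"roll":0,"grip":0.8},{"offset":[6,4,0],"roll":0,"grip":0.8},{"offset":[9,6,0],"roll":0,"grip":0.8},{"offset":[12,8,0],"roll":0,"grip":0.8},{"offset":[14.9,10.1,0],"roll":0.005,"grip":0.8}]}}

```text
clock: 10.3
tcp_pos: [0.6619, 0.119, 0.1228]
tcp_rot: [0.992, 0.127, 0.0, -0.0]
force: [-0.6, 1.0, 0.7]
width: 0.0749
gripper_force: 0.0
```

Request:
{"fn": "step_arm", "kwargs": {"targets": [{"offset":[0,0,-2],"roll":0,"grip":0.8},{"offset":[0,0,-4],"roll":0,"grip":0.8},{"offset":[0,0,-6],"roll":0,"grip":0.8},{"offset":[0,0,-7],"roll":0,"grip":0.8},{"offset":[0,0,-7],"roll":0,"grip":0.8}]}}

```text
clock: 10.72
tcp_pos: [0.6591, 0.1173, 0.0504]
tcp_rot: [0.992, 0.127, -0.002, -0.0]
force: [-0.4, -0.3, 0.3]
width: 0.0751
gripper_force: 0.0
```

Request:
{"fn": "step_arm", "kwargs": {"targets": [{"offset":[0,0,-0.4],"roll":0,"grip":0.8},{"offset":[0,0,-0.8],"roll":0,"grip":0.8},{"offset":[0,0,-1.2],"roll":0,"grip":0.8},{"offset":[0,0,-1.5],"roll":0,"grip":0.8},{"offset":[0,0,-1.5],"roll":0,"grip":0.8}]}}

```text
clock: 11.13
tcp_pos: [0.6607, 0.1158, 0.0375]
tcp_rot: [0.992, 0.126, -0.0, -0.0]
force: [-0.6, -0.7, -0.4]
width: 0.0752
gripper_force: 0.0
```

Request:
{"fn": "step_arm", "kwargs": {"targets": [{"offset":[0,-0.1,-0.15],"roll":0,"grip":0.8},{"offset":[0,-0.1,-0.3],"roll":0,"grip":0.75},{"offset":[0,-0.1,-0.3],"roll":0,"grip":0.68},{"offset":[0,-0.1,-0.3],"roll":0,"grip":0.62},{"offset":[0,-0.1,-0.3],"roll":0,"grip":0.56}], "newtons": 12}}

```text
clock: 11.55
tcp_pos: [0.6609, 0.1149, 0.0348]
tcp_rot: [0.992, 0.127, 0.0, -0.0]
force: [0.0, 0.6, 0.2]
width: 0.0553
gripper_force: 0.0
```

Request:
{"fn": "step_arm", "kwargs": {"targets": [{"offset":[0,0,0],"roll":0,"grip":0.52},{"offset":[0,0,0],"roll":0,"grip":0.48},{"offset":[0,0,0],"roll":0,"grip":0.44},{"offset":[0,0,0],"roll":0,"grip":0.38},{"offset":[0,0,0],"roll":0,"grip":0.38}], "newtons": 12}}

```text
clock: 11.97
tcp_pos: [0.6608, 0.1149, 0.0347]
tcp_rot: [0.992, 0.127, 0.0, -0.0]
force: [-0.1, 0.0, 0.2]
width: 0.0435
gripper_force: 12.0
```

Request:
{"fn": "step_arm", "kwargs": {"targets": [{"offset":[0,0,0.2],"roll":0,"grip":0.38},{"offset":[0,0,1],"roll":0,"grip":0.38},{"offset":[0,0,3],"roll":0,"grip":0.38},{"offset":[0,0,5],"roll":0,"grip":0.38},{"offset":[0,0,7],"roll":0,"grip":0.38}], "newtons": 15}}

```text
clock: 12.38
tcp_pos: [0.6606, 0.115, 0.106]
tcp_rot: [0.992, 0.127, -0.0, -0.0]
force: [0.9, -0.4, -1.2]
width: 0.0438
gripper_force: 15.0
```

Request:
{"fn": "step_arm", "kwargs": {"targets": [{"offset":[-3.6,-1.9,0],"roll":-0.03,"grip":0.38},{"offset":[-7.2,-3.8,0],"roll":-0.06,"grip":0.38},{"offset":[-11,-5.7,0],"roll":-0.09,"grip":0.38},{"offset":[-15,-7.6,0],"roll":-0.12,"grip":0.38},{"offset":[-18.8,-9.6,0],"roll":-0.12,"grip":0.38}]}}

```text
clock: 12.8
tcp_pos: [0.4751, 0.0205, 0.1051]
tcp_rot: [0.998, 0.066, 0.0, 0.0]
force: [0.3, 0.0, -1.6]
width: 0.0437
gripper_force: 15.0
```

Request:
{"fn": "step_arm", "kwargs": {"targets": [{"offset":[0,0,-1],"roll":0,"grip":0.38},{"offset":[0,0,-2],"roll":0,"grip":0.38},{"offset":[0,0,-3],"roll":0,"grip":0.38},{"offset":[0,0,-4],"roll":0,"grip":0.38},{"offset":[0,0,-4.5],"roll":0,"grip":0.38}]}}

```text
clock: 13.22
tcp_pos: [0.4772, 0.0218, 0.0581]
tcp_rot: [0.998, 0.067, -0.001, -0.0]
force: [1.1, -1.1, -1.1]
width: 0.0438
gripper_force: 15.0
```

Request:
{"fn": "step_arm", "kwargs": {"targets": [{"offset":[0,0,0],"roll":0,"grip":0.38},{"offset":[0,0,0],"roll":0,"grip":0.38},{"offset":[0,0,0],"roll":0,"grip":0.38},{"offset":[0,0,0],"roll":0,"grip":0.38},{"offset":[0,0,0],"roll":0,"grip":0.38}]}}

```text
clock: 13.63
tcp_pos: [0.4772, 0.0212, 0.06]
tcp_rot: [0.998, 0.067, 0.0, -0.0]
force: [-0.1, -0.2, -1.5]
width: 0.0436
gripper_force: 15.0
```

```bash
python3 - <<'E' 2>/dev/null
from fit import *
s=state();print(s["tcp_pos"],s["tcp_rot"],s["force"])
w=shots("side",6);np.savez("side3.npz",**w)
c=shots("top",2)
v=w["frame"][175:255,250:350]
cv2.imwrite("pics/held2.png",np.hstack([cv2.resize(v,(500,400),interpolation=2),cv2.resize(c["frame"][190:270,240:300],(300,400),interpolation=2)])[...,::-1])
E
```

```text
[0.47724901 0.02118433 0.05996976] [ 9.97763616e-01  6.68407188e-02  2.90278936e-04 -2.87375469e-05] [-0.10538997 -0.1551346  -1.49458966]
```

View pics/held2.png

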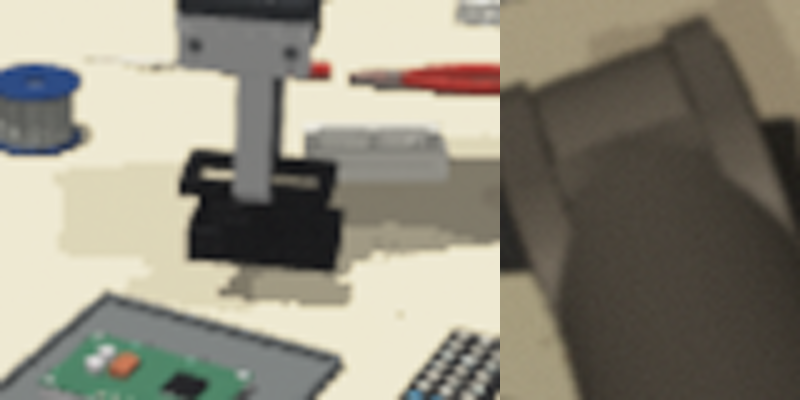

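Request:
{"fn": "step_arm", "kwargs": {"targets": [{"offset":[-0.45,-0.25,0],"roll":0,"grip":0.38},{"offset":[-0.45,-0.25,-0.5],"roll":0,"grip":0.38},{"offset":[-0.45,-0.25,-1],"roll":0,"grip":0.38},{"offset":[-0.45,-0.25,-1.5],"roll":0,"grip":0.38},{"offset":[-0.45,-0.25,-1.6],"roll":0,"grip":0.38}]}}

```text
clock: 14.45
tcp_pos: [0.472, 0.0186, 0.0426]
tcp_rot: [0.998, 0.067, -0.001, -0.0]
force: [1.0, 1.0, -1.4]
width: 0.0444
gripper_force: 15.0
```

Request:
{"fn": "step_arm", "kwargs": {"targets": [{"offset":[0,0,0],"roll":0,"grip":0.38},{"offset":[0,0,0],"roll":0,"grip":0.38},{"offset":[0,0,0],"roll":0,"grip":0.38},{"offset":[0,0,-0.05],"roll":0,"grip":0.38},{"offset":[0,0,-0.05],"roll":0,"grip":0.38}]}}

```text
clock: 14.87
tcp_pos: [0.4725, 0.0186, 0.0432]
tcp_rot: [0.998, 0.067, 0.0, -0.0]
force: [-0.4, 0.4, -0.9]
width: 0.0438
gripper_force: 15.0
```

```bash
python3 - <<'E' 2>/dev/null
from fit import *
s=state();print(s["tcp_pos"],s["tcp_rot"],s["force"])
w=shots("side",6);np.savez("side4.npz",**w)
v=w["frame"][195:245,270:345]
cv2.imwrite("pics/held3.png",cv2.resize(v,(750,500),interpolation=2)[...,::-1])
for d in(0,.002):
  x,y,a=.4735+d*.99,.019+d*.13,.135
  for z in(0,.02,.03):print(d,z,((proj(w,rect(x,y,a,.084,.044,z))-[270,195])*10).round().tolist())
E
```

```text
[0.47253178 0.01859    0.04323604] [ 9.97763804e-01  6.68384654e-02  1.01351136e-04 -3.42174225e-06] [-0.4380831   0.36964535 -0.89338526]
0 0 [[485.0, 267.0], [196.0, 242.0], [170.0, 311.0], [469.0, 339.0]]
0 0.02 [[488.0, 205.0], [197.0, 179.0], [171.0, 247.0], [472.0, 274.0]]
0 0.03 [[490.0, 173.0], [197.0, 148.0], [172.0, 215.0], [473.0, 242.0]]
0.002 0 [[478.0, 267.0], [189.0, 241.0], [163.0, 310.0], [462.0, 338.0]]
0.002 0.02 [[481.0, 204.0], [190.0, 179.0], [164.0, 247.0], [465.0, 274.0]]
0.002 0.03 [[483.0, 173.0], [191.0, 147.0], [164.0, 215.0], [466.0, 241.0]]
```

View pics/held3.png

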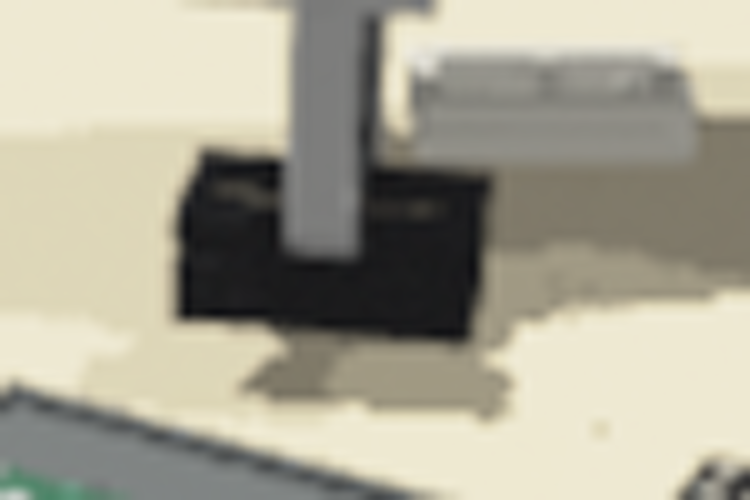

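The spacer is in line with the pile: left edge x≈178 and right edge 470–488 are both straight. I lower it gently.

Request:
{"fn": "step_arm", "kwargs": {"targets": [{"offset":[0,0,-0.07],"roll":0,"grip":0.38},{"offset":[0,0,-0.14],"roll":0,"grip":0.38},{"offset":[0,0,-0.2],"roll":0,"grip":0.38},{"offset":[0,0,-0.25],"roll":0,"grip":0.38},{"offset":[0,0,-0.25],"roll":0,"grip":0.38}]}}

```text
clock: 15.58
tcp_pos: [0.4724, 0.0186, 0.0405]
tcp_rot: [0.998, 0.067, -0.0, -0.0]
force: [-0.4, -0.6, -0.6]
width: 0.0435
gripper_force: 15.0
```

Request:
{"fn": "step_arm", "kwargs": {"targets": [{"offset":[0,0,-0.03],"roll":0,"grip":0.38},{"offset":[0,0,-0.06],"roll":0,"grip":0.38},{"offset":[0,0,-0.06],"roll":0,"grip":0.38},{"offset":[0,0,-0.06],"roll":0,"grip":0.38},{"offset":[0,0,-0.06],"roll":0,"grip":0.38}]}}

```text
clock: 16.0
tcp_pos: [0.4725, 0.0186, 0.0401]
tcp_rot: [0.998, 0.067, 0.0, -0.0]
force: [-0.1, -0.5, -1.7]
width: 0.044
gripper_force: 15.0
```

Request:
{"fn": "step_arm", "kwargs": {"targets": [{"offset":[0,0,-0.03],"roll":0,"grip":0.38},{"offset":[0,0,-0.05],"roll":0,"grip":0.38},{"offset":[0,0,-0.05],"roll":0,"grip":0.38},{"offset":[0,0,-0.05],"roll":0,"grip":0.38},{"offset":[0,0,-0.05],"roll":0,"grip":0.38}]}}

```text
clock: 16.42
tcp_pos: [0.4725, 0.0186, 0.0396]
tcp_rot: [0.998, 0.067, 0.0, -0.0]
force: [-1.0, 0.6, 2.8]
width: 0.0432
gripper_force: 15.0
```

Request:
{"fn": "step_arm", "kwargs": {"targets": [{"offset":[0,0,0],"roll":0,"grip":0.38},{"offset":[0,0,-0.02],"roll":0,"grip":0.38},{"offset":[0,0,-0.03],"roll":0,"grip":0.38},{"offset":[0,0,-0.03],"roll":0,"grip":0.38},{"offset":[0,0,-0.03],"roll":0,"grip":0.38}]}}

```text
clock: 16.83
tcp_pos: [0.4725, 0.0186, 0.0396]
tcp_rot: [0.998, 0.067, 0.0, 0.0]
force: [-4.4, -0.3, 12.2]
width: 0.0437
gripper_force: 15.0
```

Request:
{"fn": "step_arm", "kwargs": {"targets": [{"offset":[0,0,0.03],"roll":0,"grip":0.38},{"offset":[0,0,0.03],"roll":0,"grip":0.5},{"offset":[0,0,0.03],"roll":0,"grip":0.55},{"offset":[0,0,0.03],"roll":0,"grip":0.6},{"offset":[0,0,0.03],"roll":0,"grip":0.65}], "newtons": 8}}

```text
clock: 17.25
tcp_pos: [0.4724, 0.0186, 0.0395]
tcp_rot: [0.998, 0.067, -0.0, -0.0]
force: [-0.9, -0.3, 0.6]
width: 0.0596
gripper_force: 0.0
```

Request:
{"fn": "step_arm", "kwargs": {"targets": [{"offset":[0,0,0.5],"roll":0,"grip":0.7},{"offset":[0,0,2],"roll":0,"grip":0.75},{"offset":[0,0,5],"roll":0,"grip":0.8},{"offset":[0,0,8],"roll":0,"grip":0.8},{"offset":[0,0,11],"roll":0,"grip":0.8}]}}

```text
clock: 17.67
tcp_pos: [0.472, 0.0188, 0.151]
tcp_rot: [0.998, 0.067, -0.0, -0.0]
force: [0.8, -0.3, 0.2]
width: 0.0752
gripper_force: 0.0
```

Request:
{"fn": "step_arm", "kwargs": {"targets": [{"offset":[-1,-3,0],"roll":0,"grip":0.8},{"offset":[-2.5,-6,0],"roll":0,"grip":0.8},{"offset":[-4,-9,0],"roll":0,"grip":0.8},{"offset":[-5.5,-12,0],"roll":0,"grip":0.8},{"offset":[-6.5,-15,0],"roll":0,"grip":0.8}]}}

```text
clock: 18.08
tcp_pos: [0.4059, -0.1326, 0.15]
tcp_rot: [0.998, 0.067, 0.0, 0.0]
force: [0.8, 0.3, 0.1]
width: 0.0752
gripper_force: 0.0
```

Request:
{"fn": "step_arm", "kwargs": {"targets": [{"offset":[-1.6,-2.8,0],"roll":0,"grip":0.8},{"offset":[-3.2,-5.6,0],"roll":0,"grip":0.8},{"offset":[-4.8,-8.4,0],"roll":0,"grip":0.8},{"offset":[-6.4,-11.2,0],"roll":0,"grip":0.8},{"offset":[-8,-14,0],"roll":0,"grip":0.8}]}}

```text
clock: 18.5
tcp_pos: [0.3265, -0.2726, 0.1501]
tcp_rot: [0.998, 0.067, 0.0, 0.0]
force: [0.7, -1.1, -0.4]
width: 0.0754
gripper_force: 0.0
```

```bash
python3 - <<'E' 2>/dev/null
from mask import *
c=shots("top",6);w=shots("side",4)
c0=dict(np.load("top0.npz"))
print('spacer fit',fit(c,'spacer',(.473,.018,[0,.13]),z0=.01),'pile',fit(c0,'spacer',(.473,.018,[0,.13])))
for t in(155,170):print(mrect(c,dark(c["frame"]),.03,(.473,.018),22,t))
print('tray now',fit(c0,'tray',(.4825,.194,[-.177]))[0], 'board',mrect(c,green(c["frame"]),.013,(.483,.195),22,12))
cv2.imwrite("pics/fin.png",np.hstack([cv2.resize(c["frame"][190:270,190:310],(480,320),interpolation=2),cv2.resize(w["frame"][195:245,270:345],(320,320),interpolation=2)])[...,::-1])
E
```

```text
spacer fit (array([0.47214645, 0.01741743, 0.13703129, 0.00965447]), np.float64(35.34054142765252)) pile (array([0.4729411 , 0.01845225, 0.12919307, 0.00904966]), np.float64(17.85590160836813))
(array([0.4724, 0.0171]), np.float64(0.132), [0.0471, 0.0861])
(array([0.4725, 0.0173]), np.float64(0.132), [0.0452, 0.0842])
tray now [ 0.4825  0.194  -0.177 ] board (array([0.4854, 0.1943]), np.float64(-0.17), [0.0569, 0.09])
```

View pics/fin.png

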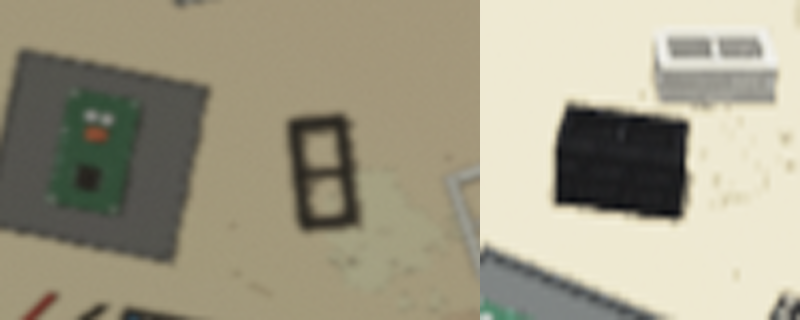

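The final picture shows the board in mid-tray at (95,150) and the spacer squarely on the pile at (322,170). The offset from the pile is about 1 mm and the yaw matches. I'm handing in.

```bash
python3 -c "
from cell import *
print(sign_off())"
```

```text
the job is handed in; nothing more can be done
None
```

The job is handed in: the board lies flat and component side up, about 3 mm from the tray's centre, and the spacer lies squarely on the black pile, about 1 mm off; both were set down gently, about 19 s in.

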